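# Tip the handlebar stems out of the tilt-out bin into the parts tray

## Task

Set the empty red tray square on the yellow corner marks in front of the blue tilt-out bin, then take the bin's top bar and pull it forward all the way to its stop so that the three handlebar stems slide out into the tray. Guide the bin both ways, never letting it drop or slam; then swing it fully back to closed, let go, and leave the tray of stems standing flat on its marks, with the carton, oil bottle and spanner undisturbed.

Things in the scene. Friction and masses are not known exactly. Their poses are not given: they have to be found in the camera images.
- stand: fixed grey stand of the tilt-out bin; origin on the bench straight under the pivot line; -x points out of the bin's front (roughly to the robot), y along the pivot line, z up. Side plates 8 mm thick, outer faces at y = +-89 mm, x = -8 to 110 mm, 150 mm high (their 30 mm wide feet reach y = +-100 mm); back panel at x = 108 mm, 200 mm high. Place and yaw vary
- tray_spot (a point): middle of the four yellow corner marks (a 156 x 220 mm rectangle on a paper-thin dark patch of the bench), 95 mm in front of the pivot line; the tray's origin belongs here, its axes parallel to the stand's (grip tab on the side away from the stand)
- bin_hinge (a point): middle of the bin's pivot line, 140 mm above the bench; the line runs along the stand's y
- bin (a joint): tilt of the blue bin in rad: 0 closed (floor level), grows as its top is pulled forward (stand's -x) and down, stop at 1.45. Its weight keeps it closed: let go below about 0.7 rad it falls shut, near 0.9 it balances, past about 1.1 it falls forward and stays at the stop. Little pivot friction; 2 to 5 N at the bar move it. The stems slide out at about 0.9 to 1.3 rad
- bin_handle (a point): middle of the bin's round steel pull bar: 12 mm diameter, along the stand's y, 116 mm free between its arms. Closed: 85.5 mm behind the pivot line, 140 mm above it; at the stop: 129 mm in front, 102 mm above. Nothing above it; the back wall's top is 40 mm from it. The bar may turn between the fingers
- bin_lip (a point): middle of the bin's front lip, over which the stems slide. Closed: 50 mm in front of the pivot line, 30 mm above it; at the stop: 36 mm in front, 46 mm below. Closed, the bin reaches back to 99 mm behind the pivot; width 150 mm inside, 158 outside; side walls 83 mm and back wall 100 mm above the pivot
- tray: red open tray, 140 (x) x 200 (y) x 50 mm high outside, walls and floor 4 mm, 0.6 kg, empty; origin at the centre of its underside, z up; grip tab on its -x wall. It may be slid along the bench
- tray_grip (a point): grip point on the tray's black tab: 12 mm thick (tray x), 70 mm wide (tray y), from 33 to 78 mm above the bench; the point is 60 mm above the tray's underside, 66 mm to -x from the tray's origin, mid-thickness. One finger goes inside the tray, the other outside
- stem0_mid (a point): black handlebar stem, about 80 x 42 x 40 mm, 0.15 kg: upright clamp barrel (36 mm diameter, 38 high), short arm, crosswise bar clamp (40 mm diameter, 42 wide). Starts flat in the bin, bar clamp towards the mouth, one of three side by side. The point is its middle, 20 mm above its underside
- stem1_mid (a point): silver handlebar stem, about 80 x 42 x 40 mm, 0.15 kg: upright clamp barrel (36 mm diameter, 38 high), short arm, crosswise bar clamp (40 mm diameter, 42 wide). Starts flat in the bin, bar clamp towards the mouth, one of three side by side. The point is its middle, 20 mm above its underside
- stem2_mid (a point): red handlebar stem, about 80 x 42 x 40 mm, 0.15 kg: upright clamp barrel (36 mm diameter, 38 high), short arm, crosswise bar clamp (40 mm diameter, 42 wide). Starts flat in the bin, bar clamp towards the mouth, one of three side by side. The point is its middle, 20 mm above its underside
- stem0: the black stem; origin at the centre of its underside, x towards its bar clamp, z up
- stem1: the silver stem, same frame
- stem2: the red stem, same frame
- carton: bystander: cardboard box 110 x 120 x 60 mm, 0.5 kg, origin at the centre of its underside; it and the tray start on opposite sides, left or right
- oil: bystander: standing black bottle, 66 mm diameter, 190 mm high; origin at the centre of its underside
- spanner: bystander: steel spanner 180 mm long lying on the bench; origin under its middle

How it is judged:
By the outcome, as a careful person would: the job done as asked, in the order asked, and still so for the second after the job is handed in, with the robot touching nothing.
It also fails if it takes over 72 s, if anything falls off the work surface, if the arm or the gripper's body presses on something with over 40 N, if the wrist force passes 120 N, or if a joint passes its speed limit or range.

## Robot

A 6-joint arm with a two-finger parallel gripper is mounted at the origin on the work surface. World frame = base frame: x ahead of the robot, y to its left, z up, the work surface at z = 0. Lengths are in m, angles in rad, forces in N, time in s.
With the tool pointing down it reaches from about 0.375 to 0.75 m from the base axis. Payload 9 kg.
Tool frame: the origin (TCP) lies midway between the tips of the shut fingers; the grasp point (between the pads) lies 19 mm behind it (r.pinch_z is the distance from the TCP to the grasp point, in m); z points along the fingers, y is the line along which they close (so a half turn about z gives the same grasp; the last joint's range is limited). The gripper opens to 85 mm and grips with 20 to 120 N. Pads are 22 mm wide; open, the fingers measure 114 mm over their backs; the gripper's body (76 mm by 85 mm) begins 54 mm behind the grasp point. The pads swing forward as they close: fully open they stand 13 mm farther back than shut.
Start: joints at [0.887, 0.104, 0.097, 1.564, 0, 1.353], TCP at [0.269, 0.536, 0.231] pointing down, gripper open.
Joint ranges: [-2.99, 2.99], [-0.84, 1.86], [-1.1, 1.16], [-1.84, 2.11], [-1.51, 1.56], [-3.14, 3.14]. Speed limits (rad/s): [2.22, 2.22, 2.57, 3.14, 3.14, 3.14].

## Interface

Orientations are given as a unit quaternion [w, x, y, z].
In Python, from cell import r gives the robot as it stands. The module is installed in compiled form; this text tells all that it offers.
- The arm moves only by the tool step_arm, never from a script. Its argument "rows" is text: rows parted by semicolons, each of 7 numbers parted by spaces: the shift along the world's x, y, z in mm, then the turn, a rotation vector about the world's x, y, z in rad, then the gripper's target within -1 to 1 (shut at 1, half-way at 0, fully open at -1). In form: tx ty tz wx wy wz hand; .... A call has 1 to 8 rows; each row shifts and turns the commanded pose from where the row before left it; what a row does not reach is not made up. A row lasts 1/8 s, in which the tool goes at most 62.5 mm and 10.7 degrees, less where a joint would pass 70% of its speed; a pose out of reach is approached as far as the arm can. A call is refused whole if a number of a shift passes 62.5 or a number of a turn 0.188, either way. A call with a gripper value outside its range is refused whole. The fingers move at their own pace and stop on an object; the grip force is fixed at half the most. Time passes only in rows, so rows that do not move let the fingers close. It gives the time, the measured TCP pose, the force, the opening and the grip force at its end, in the units of the state.
- r.get_state(): the state, without advancing time (a new reading comes with each control period).
- r.grab_frame(name): name is "side" or "top" or "wrist"; returns a dict with "frame" (384x512x3 uint8, blue, green, red), "camera_matrix" (3x3 intrinsics, pixels), "k1" (the pictures are not rectified: a ray, as slopes to the right and down, at radius r is drawn at 1 + k1 r^2 times it, then the intrinsics apply), "position" and "attitude" of the camera in the world. Camera axes: x right, y up, looking along -z (the intrinsics and any distortion apply to the point x, -y, -z); pixel columns grow to the right and rows downward; lengths in m; the calibration is good to about 2 mm. A picture is of the moment at which its call begins. There is no depth.
- r.finish_job(): hands the job in; it is judged then, once.
The state is a dict: "time": time; "joint_pos": joint angles; "qd": joint speeds; "effort": joint torques, N m; "ee_pos": TCP position; "orientation": TCP orientation; "force": force on the tool from outside, world axes, zero at the start; "wrist_torque": the same for the moment, N m; "finger_gap": opening from 0.0 (shut) to 1.0 (fully open); "grip_force": force on a finger pad.
Only numpy, scipy, OpenCV 4.12 (cv2) and the standard library are available. Lean on these libraries where they do the work, as an engineer would, in place of code of your own. Each camera call takes 0.05 s, during which the arm holds its last target. There are 200 camera calls.

## Working session

There is one attempt and no reset: what is moved stays moved. The work goes in short steps, Python scripts to look and compute and a tool call to move; the robot and the scene stay as the last step left them, time stands still between calls to the robot, and variables do not carry over. Pictures are saved under pics/ and viewed, at most 10 in all, crops included, and the job is handed in when it is done.

Besides the shell and the picture viewer there is one more tool, called after "Request:" by a JSON object that holds its "method" and its "body", one argument or row to a line. step_arm: Moves the arm, as the interface text tells. Its arguments: {"type":"object","properties":{"rows":{"type":"string"}},"required":["rows"]}

```bash
mkdir -p pics; cat > h.py <<'E'
import numpy as np, cv2
from scipy.spatial.transform import Rotation as R
from cell import r
def rot(a):
    a=np.array(a,float)
    return a if a.shape==(3,3) else R.from_quat([a[1],a[2],a[3],a[0]]).as_matrix()
def grab(n,save=None):
    f=r.grab_frame(n)
    if save: cv2.imwrite('pics/'+save,f['frame'])
    return f
def ray(f,u,v):
    K=np.array(f['camera_matrix']);x=(u-K[0,2])/K[0,0];y=(v-K[1,2])/K[1,1]
    s=np.array([x,y]);p=s.copy()
    for _ in range(20): p=s/(1+f['k1']*(p@p))
    d=rot(f['attitude'])@np.array([p[0],-p[1],-1.]);return np.array(f['position']),d/np.linalg.norm(d)
def onz(f,u,v,z):
    o,d=ray(f,u,v);return o+d*(z-o[2])/d[2]
def proj(f,P):
    K=np.array(f['camera_matrix']);q=rot(f['attitude']).T@(np.array(P)-f['position']);p=np.array([q[0],-q[1]])/-q[2]
    p=p*(1+f['k1']*(p@p));return K[0,0]*p[0]+K[0,2],K[1,1]*p[1]+K[1,2]
E
python3 - <<'E'
from h import *
a=grab('top','t0.png');b=grab('side','s0.png')
for f in(a,b):print(f['position'],f['attitude'],f['camera_matrix'],f['k1'])
print(r.get_state(),r.pinch_z)
cv2.imwrite('pics/c0.png',cv2.resize(np.vstack([a['frame'],b['frame']]),(400*1,600)))
E
```

```text
[ 0.27454224 -0.00614675  1.58584874] [-0.69301846 -0.07910917  0.06002992  0.71404732] [[489.5819955    0.         250.12817568]
 [  0.         489.5819955  192.47660075]
 [  0.           0.           1.        ]] 0.05159734199903138
[ 0.15380952 -0.68665754  0.83943655] [ 0.86693342  0.41921359 -0.10933184 -0.24644059] [[404.9096347    0.         252.82375494]
 [  0.         404.9096347  195.53085248]
 [  0.           0.           1.        ]] 0.03559455516129055
{'time': 0.1, 'joint_pos': array([ 8.87300571e-01,  1.04637817e-01,  9.65506477e-02,  1.56391979e+00,
       -9.17574413e-06,  1.35310268e+00]), 'qd': array([-0.00021093, -0.00116223,  0.00335545, -0.0024396 ,  0.00037185,
        0.00164195]), 'effort': array([ 6.66290012e-03, -5.58204889e+01,  5.04721606e+01,  1.29426504e-02,
       -2.57512665e-04,  1.48685143e-05]), 'ee_pos': array([0.26927648, 0.53583868, 0.23060312]), 'orientation': array([-2.59485225e-04,  2.30801175e-01,  9.73000746e-01, -5.46895305e-04]), 'force': array([0.48777363, 0.38541486, 0.05999522]), 'wrist_torque': array([ 0.04352022, -0.0094059 ,  0.03370875]), 'grip_force': 0.0, 'finger_gap': 1.000834487340139} 0.0187
```

View pics/t0.png

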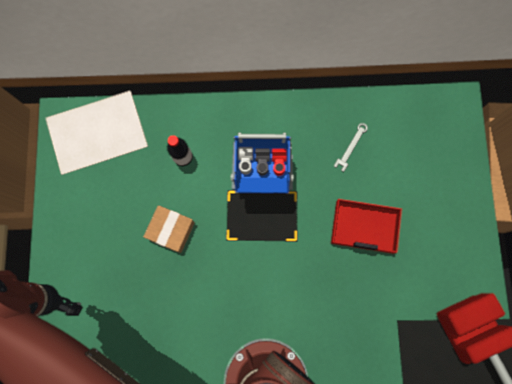

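View pics/s0.png

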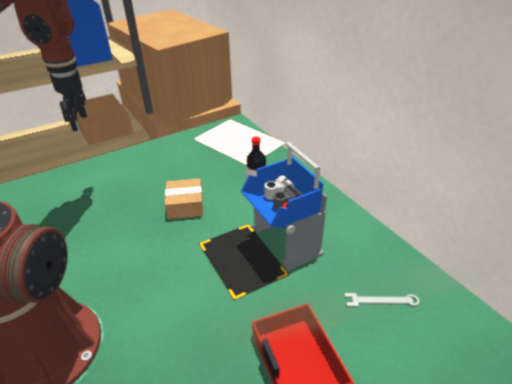

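The pictures show the yellow marks at about (228..297, 192..240) in the top view and the tray at (367,228) with its tab at (365,245). The bin bar is at (262,136), with the carton and bottle on the left and the spanner at (352,147).

```bash
cat > m.py <<'E'
from h import *
import sys
def blobs(m,mina):
    n,l,s,c=cv2.connectedComponentsWithStats(m.astype(np.uint8));return [(s[i],c[i],l==i) for i in range(1,n) if s[i][4]>=mina]
def rect_at(f,mask,z):
    ys,xs=np.nonzero(cv2.morphologyEx(mask.astype(np.uint8),cv2.MORPH_OPEN,np.ones((2,2)))) 
    P=np.array([onz(f,x,y,z)[:2] for x,y in zip(xs,ys)],np.float32)
    return cv2.minAreaRect(P*1000),cv2.boxPoints(cv2.minAreaRect(P*1000))
def masks(f):
    h=cv2.cvtColor(f['frame'],cv2.COLOR_BGR2HSV);H,S,V=h[...,0],h[...,1],h[...,2]
    return dict(yel=(H>18)&(H<32)&(S>150)&(V>120),red=((H<6)|(H>174))&(S>170)&(V>70),dark=(V<45))
E
python3 - <<'E'
from m import *
np.set_printoptions(precision=4,suppress=True)
t=grab('top');s=grab('side')
for n,f in(('top',t),('side',s)):
    M=masks(f)
    for st,c,m in blobs(M['yel'],8): print(n,'yel',st,c,onz(f,*c,0)[:2])
    if 1: print(n,rect_at(f,M['yel'],0))
    for st,c,m in blobs(M['red'],200):
        print(n,'red',st,c)
        if n=='top' and 320<c[0]<410 and 190<c[1]<260:
            print('tray rim',rect_at(f,m,.05))
    if n=='top':
        for st,c,m in blobs(M['dark'],20):
            if 330<c[0]<400 and 230<c[1]<260: print('tab',st,c,onz(f,*c,.078),rect_at(f,m,.078))
# bar: two views, bright pixels
for n,f,(x0,y0,x1,y1) in(('top',t,(225,128,300,145)),('side',s,(275,135,330,195))):
    h=cv2.cvtColor(f['frame'],cv2.COLOR_BGR2HSV)[y0:y1,x0:x1]
    m=(h[...,1]<60)&(h[...,2]>(120))
    if n=='side':m=(h[...,1]<60)&(h[...,2]>185)
    for st,c,mm in blobs(m,15): print(n,'bar',st,c+[x0,y0])
cv2.imwrite('pics/c1.png',np.hstack([cv2.resize(t['frame'][125:255,215:305],(360,520),interpolation=cv2.INTER_CUBIC),cv2.resize(s['frame'][130:300,195:335],(428,520),interpolation=cv2.INTER_CUBIC)]))
E
```

```text
top yel [227 190   8  12  44] [229.9318 194.5227] [0.5872 0.0995]
top yel [226 229  12  12  50] [229.84 235.72] [0.4508 0.1023]
top yel [286 230  11  11  55] [292.7818 236.7818] [ 0.4413 -0.1015]
top (((511.400390625, -6.005500793457031), (224.48358154296875, 159.0816650390625), 87.32493591308594), array([[ 426.7077, -114.4127],
       [ 585.616 , -121.8373],
       [ 596.0931,  102.4017],
       [ 437.1848,  109.8263]], dtype=float32))
top red [272 149  14  26 233] [278.8197 158.7554]
top red [ 332  199   69   54 2807] [366.2451 225.0235]
tray rim (((461.4341125488281, -330.71429443359375), (201.2390899658203, 142.61825561523438), 79.14517211914062), array([[ 372.4521, -416.1045],
       [ 512.5186, -442.9625],
       [ 550.4161, -245.3241],
       [ 410.3497, -218.4661]], dtype=float32))
top red [ 438  294   74   70 3183] [478.2535 326.9145]
tab [354 244  23   7  52] [364.8462 247.2115] [ 0.3951 -0.3137  0.078 ] (((392.055908203125, -315.31787109375), (63.593509674072266, 6.891325950622559), 80.20944213867188), array([[ 383.2535, -346.0656],
       [ 390.0444, -347.2375],
       [ 400.8583, -284.5701],
       [ 394.0674, -283.3983]], dtype=float32))
side yel [239 225  15   7  49] [246.4898 227.6531] [0.5895 0.0953]
side yel [200 240  11  11  51] [203.9608 244.2353] [0.4501 0.101 ]
side yel [278 267   9  12  29] [282.8276 273.3103] [ 0.5814 -0.1093]
side yel [228 289  18  10  79] [235.8481 293.8608] [ 0.442  -0.1013]
side (((517.0274658203125, -7.450935363769531), (227.37136840820312, 165.1482391357422), 87.43665313720703), array([[ 429.4515, -117.3298],
       [ 594.4345, -124.7159],
       [ 604.6034,  102.4279],
       [ 439.6204,  109.814 ]], dtype=float32))
side red [ 255  321   98   63 3798] [304.2562 356.2241]
top bar [ 13   4  48   6 201] [261.408  135.3532]
side bar [   0    0   55   45 1300] [309.25   148.9992]
side bar [ 0 41 10 12 79] [279.3671 181.7342]
```

View pics/c1.png

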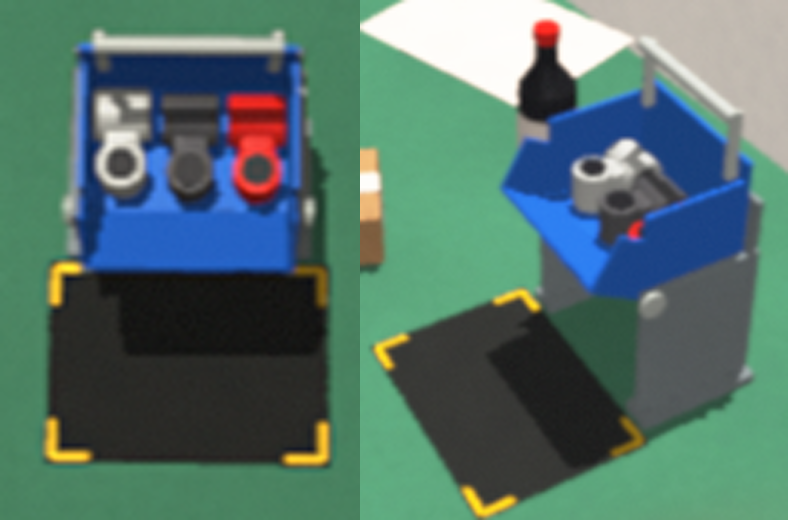

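The marks centre is about (0.514,-0.007) with yaw -2.6°. The tray is at (0.461,-0.331), yaw -10.9°. The crop shows a clear patch and all four L-marks. I'll move to above the tab.

Request:
{"method": "step_arm", "body": {
  "rows": "22 -53 0 0 0 -0.081 -1;22 -53 0 0 0 -0.081 -1;22 -53 0 0 0 -0.081 -1;22 -53 0 0 0 -0.081 -1;22 -53 0 0 0 -0.081 -1;22 -53 0 0 0 -0.081 -1;22 -53 0 0 0 -0.081 -1;22 -53 0 0 0 -0.081 -1"
}}

```text
time: 1.2
ee_pos: [0.4459, 0.1103, 0.2314]
orientation: [0.0, 0.53, 0.848, 0.0]
force: [0.5, 0.0, 0.5]
finger_gap: 0.995
grip_force: 0.0
```

Request:
{"method": "step_arm", "body": {
  "rows": "-6 -53 0 0 0 -0.081 -1;-6 -53 0 0 0 -0.081 -1;-6 -53 0 0 0 -0.081 -1;-6 -53 0 0 0 -0.081 -1;-6 -53 0 0 0 -0.081 -1;-6 -53 0 0 0 -0.081 -1;-6 -53 0 0 0 -0.081 -1;-6 -53 0 0 0 -0.081 -1"
}}

```text
time: 2.2
ee_pos: [0.3969, -0.3137, 0.2313]
orientation: [0.0, 0.772, 0.635, 0.0]
force: [0.5, -0.7, 0.1]
finger_gap: 1.003
grip_force: 0.0
```

```bash
python3 - <<'E'
from m import *
t=grab('top');w=grab('wrist','w1.png')
s=r.get_state();print(s['ee_pos'],np.round(rot(s['orientation']),4))
u=lambda p:np.round(p,4)
# bar check at z=.28, and its ends
print('bar',onz(t,261.4,135.35,.28))
M=masks(w);print(w['position'])
for st,c,m in blobs(M['dark'],100):print(st,c,onz(w,*c,.078),rect_at(w,m,.078))
for st,c,m in blobs(M['red'],300):print('red',st,c)
E
```

```text
[ 0.39625356 -0.3158873   0.23034534] [[ 1.961e-01  9.806e-01 -8.000e-04]
 [ 9.806e-01 -1.961e-01 -2.000e-04]
 [-4.000e-04 -8.000e-04 -1.000e+00]]
bar [ 0.69681884 -0.01000062  0.28      ]
[ 0.41172084 -0.2376583   0.37210652]
[    0   256   166   128 11439] [ 86.0090917 342.2605997] [ 0.17795773 -0.46864507  0.078     ] (((173.63754272460938, -442.98907470703125), (163.28594970703125, 188.45489501953125), 77.57984161376953), array([[  64.05565, -502.45502],
       [ 248.10007, -542.9877 ],
       [ 283.21942, -383.52313],
       [  99.17502, -342.99048]], dtype=float32))
[  344   256   168   128 10731] [423.14574597 343.34833659] [ 0.53758239 -0.54353943  0.078     ] (((553.4242553710938, -520.5079956054688), (163.27548217773438, 189.55270385742188), 79.317626953125), array([[ 445.15768, -583.1628 ],
       [ 631.42535, -618.29913],
       [ 661.6908 , -457.8532 ],
       [ 475.42316, -422.71686]], dtype=float32))
[ 171  372  167   12 1371] [255.12837345 379.03209336] [ 0.34786069 -0.55716481  0.078     ] (((347.8822937011719, -556.5516967773438), (13.201370239257812, 185.596923828125), 78.212646484375), array([[ 255.69232, -544.05634],
       [ 437.3755 , -581.97003],
       [ 440.07227, -569.04706],
       [ 258.3891 , -531.13336]], dtype=float32))
red [  256    54   156   200 27302] [329.67405318 150.1482309 ]
red [140 338  39  46 505] [159.38217822 362.6019802 ]
```

View pics/w1.png

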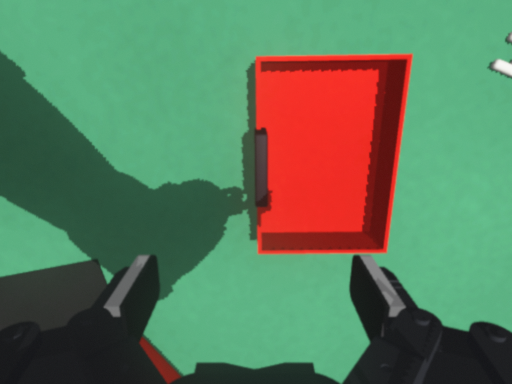

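The wrist view shows the tray rim with corners near (257,57), (411,55), (386,251) and (259,252). The tab is at about (262,167).

```bash
python3 - <<'E'
from m import *
w=grab('wrist');M=masks(w)
for p in[(257,57),(411,55),(386,252),(259,252)]:print('rim',onz(w,*p,.05)[:2]*1000)
g=w['frame'];v=g.max(2).copy();sub=(v[120:215,250:275]<110)
for st,c,m in blobs(sub,50):print(st,c+[250,120],onz(w,*(c+[250,120]),.078)*1000)
for p in[(255,128),(268,128),(255,206),(268,206)]:print('tab',onz(w,*p,.078)[:2]*1000)
print(r.get_state()['ee_pos'])
E
```

```text
rim [ 417.84322105 -216.97269646]
rim [ 552.75788408 -242.68942439]
rim [ 516.77267085 -436.95775656]
rim [ 381.96435617 -410.24177004]
[   0    0   19   95 1493] [257.97186872 170.50971199] [ 399.63041813 -312.88150771   78.        ]
tab [ 404.47726591 -274.65018349]
tab [ 415.63427081 -276.88130001]
tab [ 390.20183783 -346.35330445]
tab [ 402.25255364 -348.76009555]
[ 0.39664173 -0.31366043  0.23059229]
```

Request:
{"method": "step_arm", "body": {
  "rows": "5 -1 -24 0 0 0.008 -1;0 0 -40 0 0 0 -1;0 0 -40 0 0 0 -1;0 0 -40 0 0 0 -1;0 0 -30 0 0 0 -1;0 0 -15 0 0 0 -1;0 0 0 0 0 0 -1;0 0 0 0 0 0 -1"
}}

```text
time: 3.35
ee_pos: [0.4032, -0.3134, 0.0438]
orientation: [0.001, 0.769, 0.64, 0.0]
force: [0.1, 0.2, -0.2]
finger_gap: 1.0
grip_force: 0.0
```

Request:
{"method": "step_arm", "body": {
  "rows": "0 0 0 0 0 0 -0.3;0 0 0 0 0 0 0.2;0 0 0 0 0 0 0.5;0 0 0 0 0 0 0.7;0 0 0 0 0 0 1;0 0 0 0 0 0 1;0 0 0 0 0 0 1;0 0 0 0 0 0 1"
}}

```text
time: 4.35
ee_pos: [0.4026, -0.3131, 0.0425]
orientation: [0.0, 0.769, 0.64, 0.0]
force: [0.8, 0.3, 2.3]
finger_gap: 0.132
grip_force: 59.3
```

```bash
python3 - <<'E'
from m import *
w=grab('wrist','w2.png');t=grab('top');s=r.get_state();print(s)
Q=rot(s['orientation']);print(np.degrees(np.arctan2(Q[1,1],Q[0,1])))
for st,c,m in blobs(masks(t)['red'],900):print(st,c,rect_at(t,m,.05)[0])
E
```

```text
{'time': 4.45, 'joint_pos': array([-9.17846361e-01, -1.17542284e-01, -4.68490259e-01,  1.21928174e+00,
        6.65203568e-05,  8.35927516e-01]), 'qd': array([-0.00117113,  0.00058647, -0.00054228, -0.00017396,  0.00085824,
       -0.00029159]), 'effort': array([-3.66296538e-02, -4.07162941e+01,  4.62958324e+01,  1.92923038e-01,
       -2.39986932e-02, -1.67797494e-02]), 'ee_pos': array([ 0.40263501, -0.31305472,  0.0425514 ]), 'orientation': array([2.84431739e-04, 7.68751619e-01, 6.39547392e-01, 2.16314172e-05]), 'force': array([0.84843952, 0.24580217, 4.01048982]), 'wrist_torque': array([-0.05419302, -0.05642703, -0.03286888]), 'grip_force': 59.37236487865448, 'finger_gap': 0.12795196296443204}
-10.483835867305462
[ 332  200   55   45 1417] [351.84474241 219.22865208] ((465.3813781738281, -306.6079406738281), (152.53648376464844, 142.36814880371094), 79.37226104736328)
[ 438  294   74   70 3449] [476.31777327 327.81936793] ((150.78424072265625, -632.0860595703125), (169.63739013671875, 180.78245544433594), 23.04364013671875)
```

View pics/w2.png

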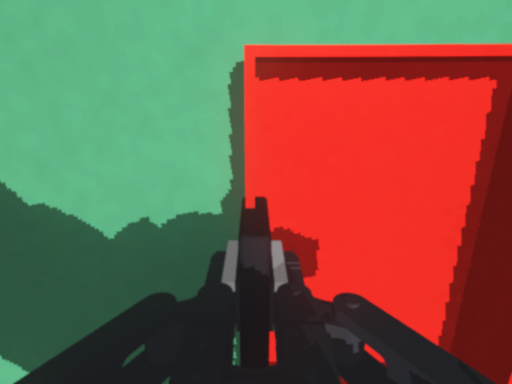

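The tab is gripped square (opening 11 mm), and the tray's front-left rim corner shows at (247,47). Now I'll slide it toward the marks.

Request:
{"method": "step_arm", "body": {
  "rows": "1 6 0 0 0 0.004 1;2 14 0 0 0 0.009 1;2 20 0 0 0 0.009 1;2 22 0 0 0 0.009 1;2 22 0 0 0 0.009 1;2 22 0 0 0 0.009 1;2 22 0 0 0 0.009 1;2 22 0 0 0 0.009 1"
}}

```text
time: 5.45
ee_pos: [0.4175, -0.1614, 0.0425]
orientation: [0.0, 0.747, 0.665, -0.0]
force: [-0.5, -5.0, 5.7]
finger_gap: 0.129
grip_force: 59.8
```

Request:
{"method": "step_arm", "body": {
  "rows": "2 22 0 0 0 0.009 1;2 22 0 0 0 0.009 1;2 22 0 0 0 0.009 1;2 22 0 0 0 0.009 1;2 22 0 0 0 0.009 1;2 20 0 0 0 0.009 1;2 16 0 0 0 0.009 1;1 10 0 0 0 0.006 1"
}}

```text
time: 6.45
ee_pos: [0.432, -0.0055, 0.0425]
orientation: [0.0, 0.723, 0.691, -0.0]
force: [-1.2, -6.2, 6.4]
finger_gap: 0.128
grip_force: 60.1
```

```bash
python3 - <<'E'
from m import *
w=grab('wrist','w3.png');s=grab('side','s3.png');S=r.get_state();print(S['ee_pos'],S['force'],S['finger_gap'])
Q=rot(S['orientation']);print(np.degrees(np.arctan2(Q[1,1],Q[0,1])))
cv2.imwrite('pics/c3.png',np.hstack([cv2.resize(w['frame'],(400,300)),cv2.resize(s['frame'][170:320,170:370],(400,300),interpolation=cv2.INTER_CUBIC)]))
for n,f in(('w',w),('s',s)):
    for st,c,m in blobs(masks(f)['yel'],8):print(n,st,c,onz(f,*c,0)*1000)
E
```

```text
[ 0.43207156 -0.00454117  0.0425289 ] [0.99979425 3.34153016 8.11843521] 0.13196110095773084
-2.5465722768487744
w [ 256    0   71   46 1432] [282.01536313  14.03212291] [450.38354764 106.68012969   0.        ]
s [248 225   6   7  15] [250.4 228. ] [598.713883    87.68789907   0.        ]
s [280 267   8  11  35] [283.57142857 272.48571429] [ 5.84657064e+02 -1.07995087e+02  1.11022302e-13]
```

View pics/c3.png

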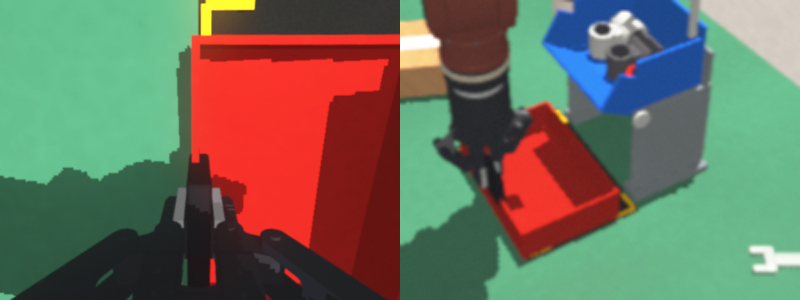

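```bash
python3 - <<'E'
from m import *
w=grab('wrist');M=masks(w)
y=M['yel'];print([ (rr,np.nonzero(y[rr])[0][[0,-1]]) for rr in (2,6,10,14,18,25,30,35,40)])
print([ (c,np.nonzero(y[:60,c])[0][[0,-1]]) for c in (258,262,275,290,310)])
red=M['red'];print([(rr,np.nonzero(red[rr])[0][0]) for rr in(60,80,100,120,140,160)]);print([(c,np.nonzero(red[:100,c])[0][0]) for c in(260,300,350,400,450,500)])
for p in((256,20),(256,40)):print('mark x',onz(w,*p,0)*1000)
for p in((245,47),(246,150),(500,46)):print('rim',onz(w,*p,.05)*1000)
print(w['position'])
E
```

```text
[(2, array([263, 326])), (6, array([262, 326])), (10, array([257, 326])), (14, array([257, 325])), (18, array([257, 270])), (25, array([257, 270])), (30, array([257, 270])), (35, array([257, 270])), (40, array([257, 270]))]
[(258, array([ 7, 44])), (262, array([ 6, 45])), (275, array([ 0, 15])), (290, array([ 0, 15])), (310, array([ 0, 15]))]
[(60, np.int64(245)), (80, np.int64(244)), (100, np.int64(245)), (120, np.int64(245)), (140, np.int64(245)), (160, np.int64(245))]
[(260, np.int64(47)), (300, np.int64(44)), (350, np.int64(44)), (400, np.int64(44)), (450, np.int64(44)), (500, np.int64(44))]
mark x [437.38993045 105.72057679   0.        ]
mark x [437.00634717  96.69191931   0.        ]
rim [432.32632185  89.3804096   50.        ]
rim [430.67778433  50.75192549  50.        ]
rim [526.09229117  85.12038345  50.        ]
[0.43515619 0.07775607 0.18460355]
```

Request:
{"method": "step_arm", "body": {
  "rows": "4 0 0 0 0 0 1;4 0 0 0 0 0 1;3 0 0 0 0 0 1;1 0 0 0 0 0 1;0 0 0 0 0 0 1;0 0 0 0 0 0 0.6;0 0 0 0 0 0 0;0 0 0 0 0 0 -1"
}}

```text
time: 7.6
ee_pos: [0.444, -0.0063, 0.0419]
orientation: [-0.0, 0.723, 0.69, -0.0]
force: [0.1, -0.1, 0.2]
finger_gap: 0.619
grip_force: 0.0
```

Request:
{"method": "step_arm", "body": {
  "rows": "0 0 0 0 0 0 -1;0 0 0 0 0 0 -1;0 0 20 0 0 0 -1;0 0 50 0 0 0 -1;0 -20 50 0 0 0 -1;0 -30 50 0 0 0 -1;0 -30 35 0 0 0 -1;0 0 0 0 0 0 -1"
}}

```text
time: 8.6
ee_pos: [0.4456, -0.089, 0.25]
orientation: [0.002, 0.724, 0.689, 0.001]
force: [-0.5, 0.0, -1.4]
finger_gap: 0.998
grip_force: 0.0
```

```bash
python3 - <<'E'
from m import *
np.set_printoptions(precision=1,suppress=True)
w=grab('wrist','w4.png');t=grab('top');s=grab('side');S=r.get_state();print(S['ee_pos']*1000,S['force'])
print(w['position'])
for n,f in(('w',w),('t',t),('s',s)):
    for st,c,m in blobs(masks(f)['yel'],8):print(n,st,c,onz(f,*c,0)*1000)
    for st,c,m in blobs(masks(f)['red'],900):print(n,'red',st,c,rect_at(f,m,.05))
E
```

```text
[444.2 -86.4 246.3] [ 0.3  0.8 -1.6]
[ 0.4 -0.   0.4]
w [241 145   2  23  32] [241.3 157.7] [430.4 -95.3   0. ]
w red [  240     0   156   182 25090] [315.4  87.6] (((507.7000732421875, -28.09197998046875), (171.92514038085938, 140.59361267089844), 87.3722915649414), array([[ 433.5, -110.7],
       [ 574. , -117.2],
       [ 581.9,   54.6],
       [ 441.4,   61. ]], dtype=float32))
w red [ 475  116   37   53 1470] [495.8 140.8] (((692.7789306640625, -85.23855590820312), (34.46335220336914, 56.375892639160156), 11.067281723022461), array([[ 670.5,  -60.9],
       [ 681.3, -116.2],
       [ 715.1, -109.6],
       [ 704.3,  -54.3]], dtype=float32))
t [227 190   8  12  44] [229.8 194.6] [586.8 100.    0. ]
t [226 229  10  11  47] [229.1 235.4] [451.9 104.6   0. ]
t red [ 233  193   40   45 1388] [249.2 213.4] (((504.7685852050781, 23.773120880126953), (121.63610076904297, 141.31661987304688), 86.2414321899414), array([[430.3, -32.3],
       [571.3, -41.5],
       [579.3,  79.8],
       [438.2,  89.1]], dtype=float32))
t red [ 438  294   74   70 3330] [477.1 327.2] (((151.0093536376953, -632.6621704101562), (169.84823608398438, 179.54965209960938), 22.829086303710938), array([[  37.9, -582.9],
       [ 107.6, -748.4],
       [ 264.1, -682.5],
       [ 194.4, -517. ]], dtype=float32))
s [200 242   5   8  28] [202.1 245.3] [443.8 100.    0. ]
s [283 269   5   8  21] [284.7 272.9] [ 586.3 -110.7    0. ]
s [229 290   6   8  12] [231.6 293.8] [432.8 -95.5   0. ]
s red [ 204  220   79   76 3447] [243.8 257.7] (((499.9505615234375, -37.615333557128906), (229.1620330810547, 151.62271118164062), 87.27564239501953), array([[ 418.8, -148.5],
       [ 570.2, -155.7],
       [ 581.1,   73.2],
       [ 429.7,   80.4]], dtype=float32))
```

View pics/w4.png

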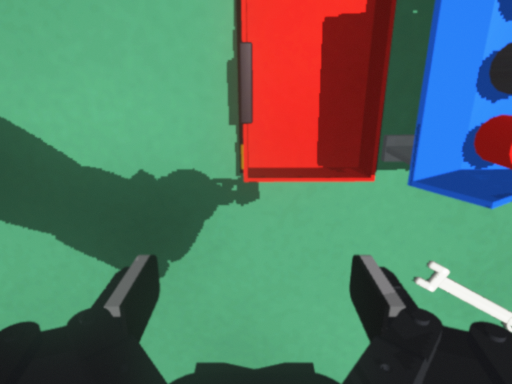

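The wrist view shows the tray with its front edge at col 244 and only a sliver of the right-front mark showing at (241,157). The rim hides the marks, so I'll view from the front-left, where the wall base and the mark are in the same plane.

Request:
{"method": "step_arm", "body": {
  "rows": "-10 40 0 0 0 0 -1;-10 45 0 0 0 0 -1;-15 45 0 0 0 0 -1;-15 40 0 0 0 0 -1;-10 0 0 0 0 0 -1;0 0 0 0 0 0 -1"
}}

```text
time: 9.5
ee_pos: [0.3839, 0.0833, 0.2466]
orientation: [-0.0, 0.723, 0.691, -0.0]
force: [0.5, 0.5, 0.4]
finger_gap: 0.998
grip_force: 0.0
```

```bash
python3 - <<'E'
from m import *
np.set_printoptions(precision=1,suppress=True)
w=grab('wrist','w5.png');S=r.get_state();print(S['ee_pos']*1000,np.array(w['position'])*1000)
for st,c,m in blobs(masks(w)['yel'],8):print(st,c,onz(w,*c,0)*1000)
for st,c,m in blobs(masks(w)['red'],900):print('red',st,c)
E
```

```text
[384.3  82.9 246.7] [387.1 165.9 388.5]
[413 123  31  28 351] [431.6 132.4] [589.1  97.9   0. ]
[300 124  31  29 368] [310.9 132.5] [450.1 104.3   0. ]
[295 271   4  21  61] [296.3 280.8] [432.  -94.2   0. ]
red [  299   146   149   170 18171] [368.9 216.8]
```

View pics/w5.png

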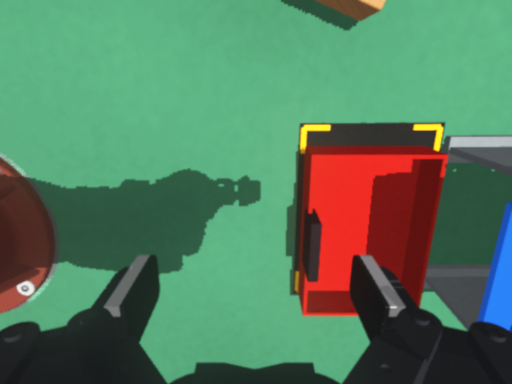

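```bash
python3 - <<'E'
from m import *
np.set_printoptions(precision=1,suppress=True)
w=grab('wrist');g=w['frame']
for c in(340,370,395):print(c,g[118:160,c].tolist()[::2])
for rr in(180,220,250):print(rr,g[rr,288:314].tolist())
for p in((300,124),(444,124),(300,150),(295,290)):print('mark',p,onz(w,*p,0)*1000)
for p in((370,147),(340,147)):print('edge z0',onz(w,*p,0)*1000,'z50',onz(w,*p,.05)*1000)
E
```

```text
340 [[133, 182, 96], [134, 183, 96], [98, 132, 78], [51, 56, 55], [50, 55, 55], [50, 55, 56], [50, 55, 57], [50, 56, 56], [50, 55, 56], [52, 57, 59], [52, 56, 58], [50, 55, 57], [50, 55, 57], [48, 52, 66], [26, 30, 114], [22, 27, 126], [21, 26, 127], [21, 26, 127], [30, 37, 209], [39, 48, 242], [38, 47, 242]]
370 [[134, 183, 94], [134, 182, 95], [87, 113, 69], [48, 49, 49], [47, 49, 50], [47, 51, 50], [47, 50, 51], [48, 52, 53], [48, 52, 53], [47, 51, 52], [47, 50, 50], [47, 50, 51], [47, 50, 52], [44, 47, 59], [21, 24, 112], [22, 25, 125], [20, 24, 125], [20, 23, 123], [28, 34, 210], [37, 46, 243], [37, 45, 243]]
395 [[136, 184, 95], [136, 183, 95], [77, 102, 63], [48, 51, 52], [46, 49, 50], [47, 51, 52], [50, 52, 53], [47, 51, 52], [48, 51, 52], [47, 51, 50], [49, 51, 53], [47, 51, 51], [46, 49, 50], [42, 46, 64], [24, 25, 116], [20, 23, 122], [19, 22, 124], [20, 22, 126], [29, 34, 212], [37, 44, 241], [36, 44, 243]]
180 [[133, 181, 100], [133, 181, 100], [133, 181, 100], [135, 182, 102], [134, 181, 101], [131, 178, 99], [113, 155, 87], [79, 108, 66], [57, 76, 55], [41, 55, 49], [3
[... 519 characters left out ...]
, 28, 41], [26, 27, 43], [25, 27, 42], [27, 29, 44], [28, 29, 44], [27, 28, 44]]
250 [[65, 89, 55], [64, 87, 54], [63, 86, 53], [64, 86, 54], [65, 87, 55], [59, 80, 53], [50, 67, 50], [38, 47, 43], [34, 42, 43], [33, 41, 44], [33, 41, 51], [30, 37, 71], [27, 35, 90], [27, 35, 87], [27, 33, 62], [26, 31, 43], [26, 30, 39], [26, 32, 41], [27, 30, 41], [27, 31, 41], [31, 32, 44], [39, 40, 51], [45, 44, 56], [49, 48, 59], [48, 47, 59], [49, 47, 59]]
mark (300, 124) [438.1 114.1   0. ]
mark (444, 124) [602.6 106.    0. ]
mark (300, 150) [438.   83.8   0. ]
mark (295, 290) [ 430.5 -109.4    0. ]
edge z0 [520.1  83.4   0. ] z50 [503.1  94.   50. ]
edge z0 [485.   85.1   0. ] z50 [472.5  95.5  50. ]
```

The view from the front-left shows the tray parallel to the marks, but about 14 mm too far to -y and 4–5 mm too far to -x (mark edge at row 124, wall base at row 145). I'll regrip and slide it.

Request:
{"method": "step_arm", "body": {
  "rows": "20 -30 0 0 0 0 -1;20 -30 0 0 0 0 -1;20 -31 -10 0 0 0 -1;0 0 -45 0 0 0 -1;0 0 -50 0 0 0 -1;0 0 -50 0 0 0 -1;0 0 -35 0 0 0 -1;0 0 -14 0 0 0 -1"
}}

```text
time: 10.6
ee_pos: [0.4432, -0.0083, 0.041]
orientation: [-0.001, 0.724, 0.69, -0.001]
force: [0.6, 0.2, 0.4]
finger_gap: 1.001
grip_force: 0.0
```

Request:
{"method": "step_arm", "body": {
  "rows": "0 0 0 0 0 0 -0.3;0 0 0 0 0 0 0.2;0 0 0 0 0 0 0.5;0 0 0 0 0 0 0.8;0 0 0 0 0 0 1;0 0 0 0 0 0 1;0 0 0 0 0 0 1;0 0 0 0 0 0 1"
}}

```text
time: 11.6
ee_pos: [0.4449, -0.008, 0.0442]
orientation: [0.001, 0.723, 0.69, 0.0]
force: [-2.9, -0.8, 6.3]
finger_gap: 0.133
grip_force: 59.9
```

Request:
{"method": "step_arm", "body": {
  "rows": "1 3 0 0 0 0 1;1.5 4 0 0 0 0 1;1 4 0 0 0 0 1;1 3 0 0 0 0 1;0 0 0 0 0 0 1;0 0 0 0 0 0 0.6;0 0 0 0 0 0 0;0 0 0 0 0 0 -1"
}}

```text
time: 12.6
ee_pos: [0.4489, 0.0062, 0.0432]
orientation: [-0.0, 0.723, 0.69, 0.0]
force: [-0.5, -0.5, -0.4]
finger_gap: 0.616
grip_force: 0.0
```

Request:
{"method": "step_arm", "body": {
  "rows": "0 0 0 0 0 0 -1;0 0 0 0 0 0 -1;0 0 30 0 0 0 -1;0 0 50 0 0 0 -1;-15 25 55 0 0 0 -1;-20 30 55 0 0 0 -1;-25 25 15 0 0 0 -1;0 0 0 0 0 0 -1"
}}

```text
time: 13.6
ee_pos: [0.3898, 0.0857, 0.2475]
orientation: [0.001, 0.723, 0.691, 0.001]
force: [0.5, -0.0, 0.2]
finger_gap: 1.005
grip_force: 0.0
```

```bash
cat > q.py <<'E'
from m import *
np.set_printoptions(precision=1,suppress=True)
w=grab('wrist','w6.png');S=r.get_state();print(S['ee_pos']*1000,np.array(w['position'])*1000)
for st,c,m in blobs(masks(w)['yel'],8):print(st,c,onz(w,*c,0)*1000)
g=w['frame'].astype(int)
def tr(line,base):
    red=line[:,2]-line[:,1]; return [base+i for i in range(len(line)) if red[i]>30][:1]
for c in(335,365,395):
    col=g[90:170,c]; dark=[90+i for i in range(80) if col[i,1]<110][:1]; print(c,dark,tr(col,90))
for rr in(160,180,220,250,270):
    row=g[rr,270:330];print(rr,row[::1,1].tolist(),tr(row,270))
E
python3 q.py
```

```text
[390.2  85.  246.2] [392.5 168.3 389.5]
[293 126  32  30 372] [304.6 135.2] [450.  103.8   0. ]
[406 126  30  13 243] [422.1 130. ] [585.8 103.4   0. ]
[289 272  11  23 134] [292.3 284.6] [433.9 -98.4   0. ]
335 [126] [136]
365 [126] [136]
395 [125] [136]
160 [183, 183, 182, 182, 181, 182, 181, 181, 180, 180, 179, 179, 179, 180, 179, 182, 180, 181, 180, 181, 177, 152, 95, 63, 56, 45, 42, 42, 40, 38, 41, 40, 38, 35, 33, 34, 34, 32, 32, 30, 35, 43, 50, 51, 52, 50, 50, 49, 49, 49, 49, 47, 48, 48, 47, 46, 46, 48, 46, 48] [303]
180 [182, 182, 182, 181, 181, 180, 181, 183, 184, 183, 184, 183, 182, 181, 181, 180, 180, 179, 180, 177, 154, 100, 67, 59, 53, 45, 39, 40, 39, 37, 38, 36, 35, 31, 31, 31, 31, 29, 30, 34, 44, 48, 47, 48, 48, 48, 47, 46, 48, 47, 48, 47, 46, 46, 45, 46, 45, 46, 46, 47] [302]
220 [179, 179, 180, 178, 179, 179, 178, 178, 178, 177, 178, 179, 178, 180, 180, 175, 153, 108, 87, 77, 60, 44, 40, 40, 39, 38, 38, 38, 38, 37, 35, 32, 30, 30, 28, 27, 26, 28, 27, 26, 31, 40, 46, 49, 48, 50, 49, 48, 50, 49, 47, 43, 43, 43, 45, 46, 46, 45, 48, 48] [300]
250 [180, 181, 179, 180, 180, 180, 180, 180, 180, 180, 177, 178, 176, 176, 176, 176, 175, 173, 157, 113, 73, 54, 46, 42, 41, 41, 39, 39, 39, 36, 32, 33, 31, 31, 31, 30, 28, 29, 32, 37, 44, 47, 47, 46, 47, 45, 46, 45, 44, 45, 47, 48, 47, 46, 46, 45, 44, 46, 44, 45] [299]
270 [178, 179, 180, 181, 180, 181, 179, 181, 181, 179, 179, 179, 178, 176, 176, 177, 174, 157, 117, 74, 56, 48, 43, 44, 44, 43, 42, 40, 37, 36, 36, 34, 33, 35, 41, 49, 49, 43, 42, 44, 46, 46, 47, 46, 45, 44, 45, 44, 44, 45, 47, 49, 46, 47, 46, 47, 47, 46, 46, 45] [298]
```

View pics/w6.png

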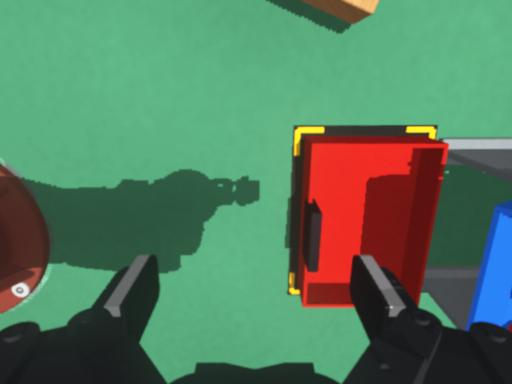

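The tray now sits inside the marks, with about 10.5 mm margin to +y and 9–10 mm in front. Next I'll go above the bar.

Request:
{"method": "step_arm", "body": {
  "rows": "0 -5 40 0 0 0 -1;20 -15 45 0 0 0 -1;40 -15 35 0 0 0 -1;40 -15 0 0 0 0 -1;40 -15 0 0 0 0 -1;40 -15 0 0 0 0 -1;40 -15 0 0 0 0 -1;30 0 0 0 0 0 -1"
}}

```text
time: 14.65
ee_pos: [0.6417, -0.0127, 0.3629]
orientation: [-0.001, 0.724, 0.689, -0.001]
force: [0.3, 0.2, 0.6]
finger_gap: 0.999
grip_force: 0.0
```

```bash
python3 - <<'E'
from m import *
np.set_printoptions(precision=1,suppress=True)
w=grab('wrist','w7.png');S=r.get_state();print(S['ee_pos']*1000,np.array(w['position'])*1000,S['joint_pos'])
h=cv2.cvtColor(w['frame'],cv2.COLOR_BGR2HSV)
for st,c,m in blobs((h[...,1]<50)&(h[...,2]>130),200):print(st,c,onz(w,*c,.28)*1000,rect_at(w,m,.28)[0])
E
```

```text
[643.8 -12.5 360.6] [645.6  69.7 504.9] [-0.2  0.3  0.6  1.8  0.   1.4]
[  434     0    78   332 18284] [481.8 184.9] [800.9  -8.7 280. ] ((793.0916748046875, -17.913406372070312), (58.45140075683594, 249.69064331054688), 10.311056137084961)
[ 212   62  120   14 1382] [267.6  69.1] [653.9  75.4 280. ] ((656.9483642578125, 74.690673828125), (7.134092807769775, 75.30381774902344), 87.17903137207031)
[ 231   87   77   45 2268] [276.6 108.3] [658.9  51.  280. ] ((654.3858642578125, 49.87968444824219), (28.159263610839844, 49.80876541137695), 87.1208267211914)
[ 317   94   35  185 3121] [331.3 184.6] [696.   -3.3 280. ] ((697.688232421875, -12.113616943359375), (136.54983520507812, 15.830747604370117), 87.57235717773438)
[ 269  272   92   55 1087] [313.5 299.3] [684.  -98.4 280. ] ((688.0812377929688, -101.3980941772461), (17.936120986938477, 81.69596862792969), 57.825218200683594)
```

View pics/w7.png

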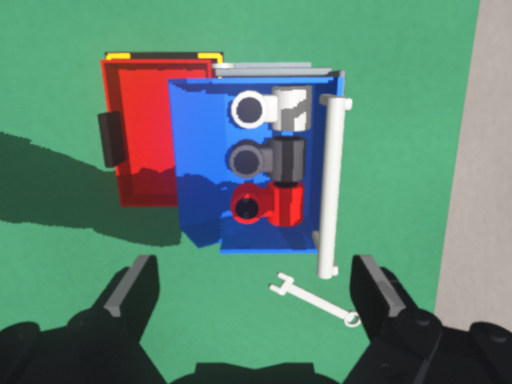

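The wrist view shows the bar running from (337,97) to (327,278), with its mid point near (0.6965,-0.007). The stems lie in the bin. Descending to grip.

Request:
{"method": "step_arm", "body": {
  "rows": "20 2 0 0 0 0 -1;20 2 0 0 0 0 -1;13 0 -10 0 0 0 -1;0 0 -25 0 0 0 -1;0 0 -30 0 0 0 -1;0 0 -22 0 0 0 -1;0 0 -12 0 0 0 -1;0 0 0 0 0 0 -1"
}}

```text
time: 15.7
ee_pos: [0.6926, -0.0069, 0.2651]
orientation: [-0.001, 0.724, 0.69, -0.001]
force: [-0.4, 0.2, -0.0]
finger_gap: 0.995
grip_force: 0.0
```

Request:
{"method": "step_arm", "body": {
  "rows": "0 0 0 0 0 0 -0.3;0 0 0 0 0 0 0.2;0 0 0 0 0 0 0.4;0 0 0 0 0 0 0.6;0 0 0 0 0 0 0.7;0 0 0 0 0 0 0.8;0 0 0 0 0 0 1;0 0 0 0 0 0 1"
}}

```text
time: 16.7
ee_pos: [0.6938, -0.0064, 0.2673]
orientation: [0.001, 0.723, 0.69, 0.001]
force: [5.4, -0.0, 2.7]
finger_gap: 0.109
grip_force: 58.5
```

```bash
python3 - <<'E'
from h import *
S=r.get_state();p0=S['ee_pos']*1000;print(p0,S['force'],S['finger_gap'],S['joint_pos'])
c=np.array([85.5,140]);th=np.linspace(0,1.46,33)
P=np.array([[np.cos(t)*85.5-np.sin(t)*140,np.sin(t)*85.5+np.cos(t)*140] for t in th])
for d in np.diff(P,axis=0):print(np.round([d[0]*.999,-.047*d[0],d[1]],1))
E
```

```text
[693.80563814  -6.44419889 267.34942517] [ 5.3916544  -0.04186263  2.65013295] 0.10891695561861661 [-1.97298950e-01  4.22734886e-01  5.32668931e-01  1.67820593e+00
  2.68954641e-04  1.42040508e+00]
[-6.5  0.3  3.8]
[-6.6  0.3  3.5]
[-6.8  0.3  3.1]
[-6.9  0.3  2.8]
[-7.   0.3  2.5]
[-7.1  0.3  2.2]
[-7.2  0.3  1.9]
[-7.3  0.3  1.5]
[-7.4  0.3  1.2]
[-7.4  0.3  0.9]
[-7.5  0.4  0.5]
[-7.5  0.4  0.2]
[-7.5  0.4 -0.2]
[-7.5  0.4 -0.5]
[-7.4  0.3 -0.8]
[-7.4  0.3 -1.2]
[-7.3  0.3 -1.5]
[-7.2  0.3 -1.9]
[-7.2  0.3 -2.2]
[-7.   0.3 -2.5]
[-6.9  0.3 -2.8]
[-6.8  0.3 -3.1]
[-6.6  0.3 -3.4]
[-6.5  0.3 -3.7]
[-6.3  0.3 -4. ]
[-6.1  0.3 -4.3]
[-5.9  0.3 -4.6]
[-5.7  0.3 -4.9]
[-5.5  0.3 -5.1]
[-5.2  0.2 -5.4]
[-5.   0.2 -5.6]
[-4.7  0.2 -5.8]
```

Request:
{"method": "step_arm", "body": {
  "rows": "0 0 0 0 0 0 0.6;0 0 0 0 0 0 0.3;1.5 0 -3 0 0 0 0.3;0 0 -3 0 0 0 0.3;0 0 0 0 0 0 0.6;0 0 0 0 0 0 0.8;0 0 0 0 0 0 1;0 0 0 0 0 0 1"
}}

```text
time: 17.7
ee_pos: [0.6946, -0.0064, 0.2605]
orientation: [0.0, 0.724, 0.69, 0.0]
force: [2.2, 0.5, -1.3]
finger_gap: 0.115
grip_force: 58.4
```

Good grip. I'll pull along the arc, starting gently.

Request:
{"method": "step_arm", "body": {
  "rows": "-3.2 0.1 1.9 0 0 0 1;-3.3 0.2 1.9 0 0 0 1;-6.6 0.3 3.5 0 0 0 1;-6.8 0.3 3.1 0 0 0 1;-6.9 0.3 2.8 0 0 0 1;-7 0.3 2.5 0 0 0 1;-7.1 0.3 2.2 0 0 0 1;-7.2 0.3 1.9 0 0 0 1"
}}

```text
time: 18.7
ee_pos: [0.6464, -0.0043, 0.2815]
orientation: [0.001, 0.724, 0.69, 0.001]
force: [5.1, 0.5, 0.6]
finger_gap: 0.116
grip_force: 58.5
```

Request:
{"method": "step_arm", "body": {
  "rows": "-7.3 0.3 1.5 0 0 0 1;-7.4 0.3 1.2 0 0 0 1;-7.4 0.3 0.9 0 0 0 1;-7.5 0.4 0.5 0 0 0 1;-7.5 0.4 0.2 0 0 0 1;-7.5 0.4 -0.2 0 0 0 1;-7.5 0.4 -0.5 0 0 0 1;0 0 0 0 0 0 1"
}}

```text
time: 19.7
ee_pos: [0.5937, -0.002, 0.2854]
orientation: [0.001, 0.724, 0.69, 0.0]
force: [0.0, -1.1, 7.9]
finger_gap: 0.118
grip_force: 62.0
```

Request:
{"method": "step_arm", "body": {
  "rows": "-7.4 0.3 -0.8 0 0 0 1;-7.4 0.3 -1.2 0 0 0 1;-7.3 0.3 -1.5 0 0 0 1;-7.2 0.3 -1.9 0 0 0 1;-7.2 0.3 -2.2 0 0 0 1;-7 0.3 -2.5 0 0 0 1;-3.5 0.2 -1.4 0 0 0 1;-3.4 0.2 -1.4 0 0 0 1"
}}

```text
time: 20.7
ee_pos: [0.5435, 0.0002, 0.2711]
orientation: [0.0, 0.724, 0.69, -0.0]
force: [0.5, -3.2, 1.3]
finger_gap: 0.117
grip_force: 63.4
```

Request:
{"method": "step_arm", "body": {
  "rows": "-3.4 0.1 -1.5 0 0 0 1;-3.4 0.2 -1.6 0 0 0 1;-3.3 0.1 -1.7 0 0 0 1;-3.3 0.2 -1.7 0 0 0 1;-3.3 0.1 -1.8 0 0 0 1;-3.2 0.2 -1.9 0 0 0 1;-3.2 0.1 -2 0 0 0 1;-3.1 0.2 -2 0 0 0 1"
}}

```text
time: 21.7
ee_pos: [0.5178, 0.0015, 0.2568]
orientation: [0.0, 0.724, 0.69, 0.0]
force: [2.3, -5.1, -2.4]
finger_gap: 0.115
grip_force: 63.1
```

Request:
{"method": "step_arm", "body": {
  "rows": "-6.1 0.3 -4.3 0 0 0 1;-5.9 0.3 -4.6 0 0 0 1;-5.7 0.3 -4.9 0 0 0 1;-5.5 0.3 -5.1 0 0 0 1;-2.6 0.1 -2.7 0 0 0 1;-2.6 0.1 -2.7 0 0 0 1;-2.5 0.1 -2.8 0 0 0 1;0 0 0 0 0 0 1"
}}

```text
time: 22.7
ee_pos: [0.4858, 0.003, 0.2293]
orientation: [-0.0, 0.724, 0.69, -0.001]
force: [-3.5, -5.6, 3.1]
finger_gap: 0.116
grip_force: 61.2
```

```bash
python3 - <<'E'
from m import *
s=grab('side');t=grab('top');w=grab('wrist');S=r.get_state();print(S['ee_pos'],S['force'],S['wrist_torque'],S['finger_gap'])
z=lambda f,n:cv2.resize(f,n,interpolation=cv2.INTER_CUBIC)
cv2.imwrite('pics/c8.png',np.hstack([z(s['frame'][130:310,170:370],(420,378)),z(w['frame'],(380,378))]))
E
```

```text
[0.48576639 0.00301326 0.22931925] [-3.60099981 -5.66932719  2.45835462] [-1.07179477  0.53378569 -0.02037954] 0.11673337967781737
```

View pics/c8.png

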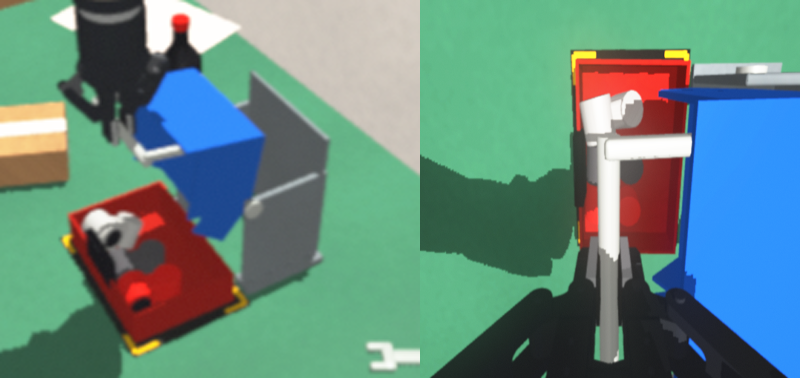

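Stems are in the tray (silver leaning at the tab side, black, red) and the bin is nearly at its stop. I'll ease the last few millimetres on to the stop.

Request:
{"method": "step_arm", "body": {
  "rows": "-1.8 0 -2 0 0 0 1;-1.8 0 -2.1 0 0 0 1;-1.2 0 -1.5 0 0 0 1;0 0 0 0 0 0 1"
}}

```text
time: 23.35
ee_pos: [0.4817, 0.0032, 0.2243]
orientation: [0.0, 0.724, 0.69, -0.0]
force: [-1.3, -3.3, 4.0]
finger_gap: 0.118
grip_force: 61.4
```

Request:
{"method": "step_arm", "body": {
  "rows": "-1.2 0 -1.5 0 0 0 1;-1 0 -1.2 0 0 0 1;0 0 0 0 0 0 1"
}}

```text
time: 23.72
ee_pos: [0.4817, 0.0031, 0.2241]
orientation: [0.002, 0.723, 0.69, 0.002]
force: [3.3, -1.5, 16.4]
finger_gap: 0.115
grip_force: 62.7
```

The stop is reached: the force rises and the motion ends. Swinging back along the arc.

Request:
{"method": "step_arm", "body": {
  "rows": "1.2 0 1.5 0 0 0 1;2.4 -0.1 2.9 0 0 0 1;4.7 -0.2 5.6 0 0 0 1;5.2 -0.2 5.4 0 0 0 1;5.5 -0.3 5.1 0 0 0 1;5.7 -0.3 4.9 0 0 0 1;5.9 -0.3 4.6 0 0 0 1;6.1 -0.3 4.3 0 0 0 1"
}}

```text
time: 24.72
ee_pos: [0.5141, 0.0018, 0.2562]
orientation: [-0.002, 0.723, 0.69, -0.002]
force: [-15.1, -3.1, 14.2]
finger_gap: 0.115
grip_force: 61.3
```

Request:
{"method": "step_arm", "body": {
  "rows": "6.3 -0.3 4 0 0 0 1;6.5 -0.3 3.7 0 0 0 1;6.6 -0.3 3.4 0 0 0 1;6.8 -0.3 3.1 0 0 0 1;6.9 -0.3 2.8 0 0 0 1;7 -0.3 2.5 0 0 0 1;7.2 -0.3 2.2 0 0 0 1;7.2 -0.3 1.9 0 0 0 1"
}}

```text
time: 25.72
ee_pos: [0.5706, -0.0006, 0.2801]
orientation: [-0.0, 0.723, 0.69, -0.0]
force: [-4.9, -2.4, 9.6]
finger_gap: 0.114
grip_force: 64.4
```

Request:
{"method": "step_arm", "body": {
  "rows": "7.3 -0.3 1.5 0 0 0 1;7.4 -0.3 1.2 0 0 0 1;7.4 -0.3 0.8 0 0 0 1;7.5 -0.4 0.5 0 0 0 1;7.5 -0.4 0.2 0 0 0 1;7.5 -0.4 -0.2 0 0 0 1;7.5 -0.4 -0.5 0 0 0 1;7.4 -0.3 -0.9 0 0 0 1"
}}

```text
time: 26.72
ee_pos: [0.6305, -0.0032, 0.282]
orientation: [-0.001, 0.723, 0.69, 0.0]
force: [-2.6, -0.4, 7.9]
finger_gap: 0.116
grip_force: 66.8
```

Request:
{"method": "step_arm", "body": {
  "rows": "7.4 -0.3 -1.2 0 0 0 1;7.3 -0.3 -1.5 0 0 0 1;7.2 -0.3 -1.9 0 0 0 1;7.1 -0.3 -2.2 0 0 0 1;7 -0.3 -2.5 0 0 0 1;6.9 -0.3 -2.8 0 0 0 1;5 -0.2 -2.2 0 0 0 1;0 0 0 0 0 0 1"
}}

```text
time: 27.72
ee_pos: [0.6789, -0.0056, 0.267]
orientation: [-0.0, 0.723, 0.69, 0.0]
force: [2.0, 4.5, -0.9]
finger_gap: 0.114
grip_force: 67.7
```

Request:
{"method": "step_arm", "body": {
  "rows": "3.4 -0.1 -1.6 0 0 0 1;3.3 -0.1 -1.6 0 0 0 1;2.6 -0.1 -1.3 0 0 0 1;2.2 -0.1 -1.2 0 0 0 1;1.5 -0.1 -0.8 0 0 0 1;1 0 -0.6 0 0 0 1;1 0 -0.6 0 0 0 1;0 0 0 0 0 0 1"
}}

```text
time: 28.72
ee_pos: [0.693, -0.0062, 0.2596]
orientation: [-0.001, 0.723, 0.69, -0.0]
force: [-3.2, 5.0, -0.2]
finger_gap: 0.119
grip_force: 67.9
```

Request:
{"method": "step_arm", "body": {
  "rows": "0.6 0 -0.4 0 0 0 1;0.6 0 -0.4 0 0 0 1;0.6 0 -0.4 0 0 0 1;0 0 0 0 0 0 1"
}}

```text
time: 29.22
ee_pos: [0.6954, -0.0064, 0.2587]
orientation: [0.0, 0.724, 0.69, 0.0]
force: [-0.5, 4.2, -1.2]
finger_gap: 0.118
grip_force: 67.0
```

Request:
{"method": "step_arm", "body": {
  "rows": "0.8 0 -0.5 0 0 0 1;0.8 0 -0.5 0 0 0 1;0.8 0 -0.5 0 0 0 1;0 0 0 0 0 0 1"
}}

```text
time: 29.72
ee_pos: [0.6956, -0.0064, 0.2585]
orientation: [-0.001, 0.724, 0.69, -0.001]
force: [-13.8, 3.0, 9.1]
finger_gap: 0.116
grip_force: 68.2
```

The bin is pressed against its closed stop. I'll take the pressure off, open slowly and rise.

Request:
{"method": "step_arm", "body": {
  "rows": "-0.8 0 0.5 0 0 0 1;0 0 0 0 0 0 0.7;0 0 0 0 0 0 0.6;0 0 0 0 0 0 0.4;0 0 0 0 0 0 0;0 0 0 0 0 0 -0.6;0 0 0 0 0 0 -1;0 0 0 0 0 0 -1"
}}

```text
time: 30.72
ee_pos: [0.6968, -0.0063, 0.2578]
orientation: [0.0, 0.724, 0.69, 0.0]
force: [-0.2, 0.1, -0.9]
finger_gap: 1.001
grip_force: 0.0
```

Request:
{"method": "step_arm", "body": {
  "rows": "0 0 10 0 0 0 -1;0 0 25 0 0 0 -1;0 0 35 0 0 0 -1;-10 0 35 0 0 0 -1;-50 20 10 0 0 0 -1;-50 25 0 0 0 0 -1;-50 25 0 0 0 0 -1;-50 25 0 0 0 0 -1"
}}

```text
time: 31.72
ee_pos: [0.4851, 0.0894, 0.3737]
orientation: [0.001, 0.724, 0.69, 0.001]
force: [-0.4, 0.6, 1.1]
finger_gap: 1.0
grip_force: 0.0
```

Request:
{"method": "step_arm", "body": {
  "rows": "-30 40 0 0 0 0 -1;-20 50 0 0 0 0 -1;-20 55 0 0 0 0 -1;0 60 0 0 0 0 -1;0 60 0 0 0 0 -1;0 60 0 0 0 0 -1;0 40 0 0 0 0 -1;0 0 0 0 0 0 -1"
}}

```text
time: 32.72
ee_pos: [0.4161, 0.456, 0.372]
orientation: [-0.0, 0.723, 0.691, -0.001]
force: [-0.3, -0.3, 0.2]
finger_gap: 1.003
grip_force: 0.0
```

```bash
python3 - <<'E'
from m import *
np.set_printoptions(precision=1,suppress=True)
s=grab('side','s9.png');t=grab('top','t9.png');S=r.get_state();print(S['time'],S['ee_pos'])
z=lambda f,n:cv2.resize(f,n,interpolation=cv2.INTER_CUBIC)
cv2.imwrite('pics/c9.png',np.hstack([z(s['frame'][120:320,170:430],(400,308)),z(t['frame'][110:264,140:400],(400,308*1))]))
a=cv2.imread('pics/t0.png');b=t['frame']
for n,x in(('0',a),('9',b)):
    f=dict(t);f['frame']=x
    h=cv2.cvtColor(x,cv2.COLOR_BGR2HSV)
    m=np.zeros(h.shape[:2],bool);m[128:145,225:300]=True
    for st,c,_ in blobs(m&(h[...,1]<60)&(h[...,2]>120),50):print(n,'bar',c)
    for st,c,_ in blobs(masks(f)['yel'],8):print(n,'yel',st,c)
    for nm,(x0,y0,x1,y1) in dict(oil=(160,130,196,172),sp=(325,115,375,175),cart=(140,200,200,255)).items():
        print(nm,np.abs(a[y0:y1,x0:x1].astype(int)-b[y0:y1,x0:x1]).mean())
f=t
for st,c,m in blobs(masks(t)['red'],900):print(st,c,rect_at(t,m,.05))
E
```

```text
32.825 [0.4 0.5 0.4]
0 bar [261.5 135.3]
0 yel [228 190   7  12  43] [230.  194.4]
0 yel [226 229  12  12  51] [229.8 235.7]
0 yel [286 230  11  11  55] [292.8 236.8]
oil 1.407848324514991
sp 1.486
cart 1.5608080808080809
9 bar [261.4 135.4]
9 yel [228 191   2  11  21] [228.5 195.8]
9 yel [226 229   7  11  33] [228.2 235.5]
9 yel [292 230   5  11  35] [294.8 235.5]
oil 1.407848324514991
sp 1.486
cart 1.5608080808080809
[ 229  193   65   45 1995] [263.7 212.3] (((505.00006103515625, -3.4443130493164062), (203.83360290527344, 138.3194580078125), 87.13423156738281), array([[ 430.8, -101.8],
       [ 569. , -108.7],
       [ 579.2,   94.9],
       [ 441. ,  101.8]], dtype=float32))
[ 438  294   74   70 3162] [478.4 326.9] (((151.31153869628906, -633.3256225585938), (169.63739013671875, 178.22389221191406), 23.04364013671875), array([[  38.4, -584.5],
       [ 108.1, -748.5],
       [ 264.2, -682.1],
       [ 194.5, -518.1]], dtype=float32))
```

View pics/c9.png

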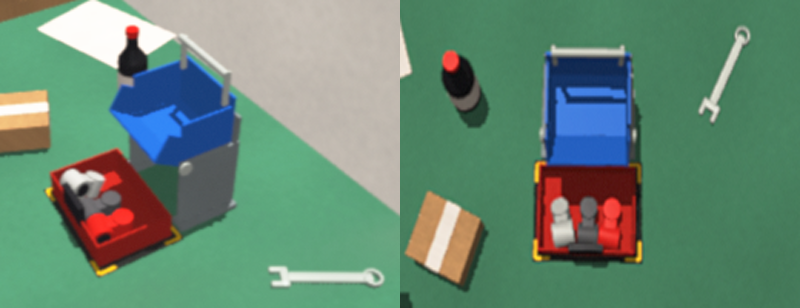

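The final crops show the bin closed and empty, the three stems in the tray, and the bystanders unmoved. I've now viewed more pictures than the limit of 10, so the last check of the tray margins from the earlier pose will be numbers only.

Request:
{"method": "step_arm", "body": {
  "rows": "-3 -53 0 0 0 0 -1;-3 -53 0 0 0 0 -1;-3 -53 -15 0 0 0 -1;-3 -53 -20 0 0 0 -1;-3 -53 -30 0 0 0 -1;-3 -53 -30 0 0 0 -1;-4 -53 -30 0 0 0 -1;-4 0 0 0 0 0 -1"
}}

```text
time: 33.83
ee_pos: [0.3894, 0.0792, 0.2459]
orientation: [-0.0, 0.726, 0.688, -0.001]
force: [0.5, 0.1, 0.7]
finger_gap: 1.0
grip_force: 0.0
```

```bash
python3 q.py
```

```text
[389.7  80.8 247.6] [393.6 161.8 387.9]
[409 119  31  13 250] [425.5 123. ] [585.9 103.2   0. ]
[296 120  31  30 343] [306.5 128.4] [450.5 104.8   0. ]
[291 269  10  22 123] [294.8 281.2] [433.7 -99.    0. ]
335 [119] [129]
365 [119] [129]
395 [118] [129]
160 [178, 178, 178, 178, 178, 178, 177, 178, 178, 177, 177, 177, 178, 176, 177, 177, 176, 178, 179, 180, 179, 173, 151, 99, 60, 45, 41, 40, 40, 40, 39, 38, 39, 36, 35, 34, 32, 31, 33, 30, 36, 45, 49, 51, 50, 50, 50, 49, 50, 49, 49, 49, 49, 49, 48, 49, 49, 49, 48, 47] [304]
180 [178, 178, 178, 177, 178, 177, 177, 177, 177, 176, 177, 176, 177, 177, 177, 177, 177, 177, 177, 177, 178, 173, 148, 93, 56, 44, 40, 41, 40, 41, 39, 41, 38, 35, 34, 33, 35, 34, 35, 40, 49, 51, 51, 47, 51, 76, 109, 126, 140, 153, 168, 179, 187, 196, 206, 216, 222, 227, 230, 232] [303]
220 [175, 176, 175, 175, 176, 175, 176, 176, 173, 174, 174, 174, 174, 173, 172, 152, 111, 94, 87, 87, 85, 77, 58, 45, 42, 41, 41, 41, 39, 41, 38, 37, 36, 34, 34, 33, 32, 31, 32, 33, 36, 44, 51, 51, 53, 54, 52, 53, 53, 52, 53, 60, 78, 94, 99, 101, 104, 107, 108, 110] [301]
250 [176, 178, 178, 177, 178, 178, 178, 177, 178, 177, 176, 175, 175, 174, 174, 174, 172, 173, 172, 171, 160, 125, 69, 45, 42, 41, 41, 41, 39, 38, 36, 35, 35, 33, 32, 32, 31, 34, 34, 39, 44, 48, 48, 48, 47, 48, 48, 46, 47, 43, 43, 42, 44, 44, 43, 45, 46, 46, 48, 48] [299]
270 [174, 175, 176, 176, 177, 178, 177, 177, 177, 179, 177, 177, 177, 176, 177, 176, 177, 177, 174, 152, 101, 68, 87, 119, 126, 124, 108, 70, 45, 40, 37, 37, 37, 39, 41, 50, 52, 50, 51, 47, 43, 43, 43, 44, 46, 45, 46, 46, 47, 47, 47, 48, 48, 48, 47, 48, 49, 49, 48, 48] [293]
```

```bash
python3 -c "
from cell import r
print(r.finish_job())"
```

```text
the job is handed in; nothing more can be done
None
```

The job is handed in at about 34 s: the tray of three stems stands on its marks, the bin was guided to its stop and back to closed, and the carton, oil bottle and spanner are undisturbed; I viewed 12 pictures, two over the limit of 10.

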